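# Fit the drive gear to a cleaning robot's gearbox

### The arm

A 6-joint arm with a two-finger parallel gripper is mounted at the origin on the work surface. World frame = base frame: x ahead of the robot, y to its left, z up, the work surface at z = 0. Lengths are in mm, angles in rad, forces in N, time in s.
With the tool pointing down it reaches from about 275 to 1000 mm from the base axis. Payload 8.4 kg.
Tool frame: the origin (TCP) lies at the centre of the arm's flange, where the gripper is bolted on; the fingertips stand 173 mm ahead of it and the grasp point (between the pads) lies 155 mm ahead of it; z points along the fingers, y is the direction in which the jaws open and shut (so a half turn about z gives the same grasp; the last joint's range is limited). The gripper opens to 85 mm and grips with 20 to 120 N. Pads are 22 mm wide; open, the fingers measure 114 mm over their backs; the gripper's body (76 mm by 85 mm) begins 54 mm behind the grasp point. The pads swing forward as they close: fully open they stand 13 mm farther back than shut.
Start: joints at [1.32, 0.353, 1.633, -0, 1.155, -0.002], TCP at [153.899, 605.759, 404.681] pointing down, gripper open.
Joint ranges: [-2.63, 2.63], [-0.92, 2.1], [0.06, 2.66], [-1.3, 4.44], [0, 2.69], [-3.02, 3.02]. Speed limits (rad/s): [2.22, 2.22, 2.79, 3.14, 3.14, 3.14].

### API

Orientations are given as [roll, pitch, yaw] about the fixed x, y, z axes, in that order (R = Rz(yaw) Ry(pitch) Rx(roll)).
In Python, from rig import sense, grab_frame, camera_model, sign_off gives the robot as it stands. The module is installed in compiled form; this text tells all that it offers.
- The arm moves only by the tool step_arm, never from a script. Its argument "commands" is a list of rows, each a list of 3 entries, a list of its own where there are three numbers: the shift along the tool's x, y, z in mm, then the turn about the tool's z in rad, then the opening, from 0 (shut) to 1 (fully open). A call has 1 to 20 rows; each row shifts and turns the pose as measured when the row begins, along the tool's axes as they then stand; what a row does not reach is not made up. A row lasts 1/8 s, in which the tool goes at most 62.5 mm and 10.7 degrees, less where a joint would pass 70% of its speed; a pose out of reach is approached as far as the arm can. A call with a gripper value outside its range is refused whole. The fingers move at their own pace and stop on an object; "force" is the grip in N (left out, the last holds). Time passes only in rows, so rows that do not move let the fingers close. It gives the time, the measured TCP pose, the force and the opening at its end, in the units of the state.
- sense(): the state, without advancing time (a new reading comes with each control period).
- grab_frame(name): name is "scene" or "top"; returns the picture (480x640x3 uint8, blue, green, red); there is no depth.
- camera_model(name): a dict with "fx", "fy", "cx", "cy" (pixels), "R" (3x3) and "t" (3): a world point X has camera coordinates R X + t. Camera axes: x right, y down, z forward; pixel columns grow to the right and rows downward; lengths in mm; the calibration is good to about 2 mm. A picture is of the moment at which its call begins. camera_model takes no time and is no camera call.
- sign_off(): hands the job in, once; it reports no verdict.
The state is a dict: "clock": time; "qpos": joint angles; "qvel": joint speeds; "joint_efforts": joint torques, N m; "eef_pos": TCP position; "tcp_rot": TCP orientation; "contact_force": force on the tool from outside, world axes, zero at the start; "wrist_torque": the same for the moment, N m; "opening": opening from 0.0 (shut) to 1.0 (fully open).
Only numpy, scipy, OpenCV 4.12 (cv2) and the standard library are available. Lean on these libraries where they do the work, as an engineer would, in place of code of your own. Each camera call takes 0.05 s, during which the arm holds its last target. There are 200 camera calls.

### The job

Put the white drive gear, the one with the D-shaped hole and the red mark, onto the flatted shaft of the black gearbox: hub up, turned so that the flat of the hole meets the flat of the shaft (red mark over red mark), and pushed down until it sits fully home. Leave the yellow round-hole gear where it lies, and let go of the drive gear.

Things in the scene. Friction and masses are not known exactly. Their poses are not given: they have to be found in the camera images.
- drive_gear: White plastic gear, loose, 60 g, flat on the bench. Disc 66 mm across, 12 mm thick; square hub 34 x 34 mm (sides along x and y: grasp here), its top 40 mm above the underside. D-shaped hole right through along z: 24 mm diameter, its flat 7 mm from the axis on the +x side; red mark on that side of hub top and disc. Origin: on the hole's axis at the underside; z up.
- plain_gear: The wrong gear: yellow, loose, same outer shape and size, but a plain round 24 mm hole and no red mark. Origin: on the hole's axis, at the underside; z up.
- gearbox: Black housing 120 (x) by 80 (y) mm, top 45 mm above the bench, on a plate 150 x 100 x 8 mm fixed to the bench; motor (32 mm diameter) out to x = -114 mm. Origin at bench height on the axis of its upright shaft: brass, 20 mm diameter, one flat 5 mm from the axis on the +x side (red mark on the housing there), cannot turn, top 78 mm above the bench, last 7 mm tapering to 12 mm diameter.
- shaft_seat (a point): Where the gear comes to sit: on the shaft's axis, on top of the round grey shoulder (48 mm across) at the shaft's foot, 48 mm above the bench; the shaft rises 30 mm above it. Axes as the gearbox's. With the gear home, its origin is here and its +x points the same way as this +x (play 2 mm, about 14 degrees).
Mind the look-alikes: they are no part of the job. Leave any purple look-alike of the gearbox alone.

How it is judged (in metres and radians):
At the end, for the whole second after the job is handed in: The drive gear sits on the shaft, hub up: its origin within 10 mm of the shaft's axis and within 6 mm of the seat's height, its x axis within 20 degrees of the shaft's, tilted less than 10 degrees, at rest; the yellow gear is within 30 mm of where it lay (horizontal distance between drive_gear and shaft_seat below 0.01 m and z of drive_gear in the frame of shaft_seat between -0.006 and 0.006 m and angle between the x axis of drive_gear and the x axis of shaft_seat, either way round below 0.35 rad and angle between drive_gear's own z axis and vertical below 0.18 rad and linear speed of drive_gear below 0.02 m/s and distance of plain_gear from where it was at the start of the episode below 0.03 m); the robot touches nothing.
It fails at once if the yellow round-hole gear is moved more than 30 mm (distance of plain_gear from where it was at the start of the episode above 0.03 m).
It also fails if it takes over 42 s, if anything falls off the work surface, if the arm or the gripper's body presses on something with over 40 N, if the wrist force passes 120 N, or if a joint passes its speed limit or range.

## Working session

There is one attempt and no reset: what is moved stays moved. The work goes in short steps, Python scripts to look and compute and a tool call to move; the robot and the scene stay as the last step left them, time stands still between calls to the robot, and variables do not carry over. Pictures are saved under pics/ and viewed, about 8 in all and at most 12, crops included, and the job is handed in when it is done.

Besides the shell and the picture viewer there is one more tool, called after "Emit:" as name([rows], argument=value, ...), one row to a line, values as JSON. step_arm: Moves the arm, as the interface text tells. Its arguments: {"type":"object","properties":{"commands":{"type":"array","items":{"type":"array"}},"force":{"type":"number"}},"required":["commands"]}

```bash
mkdir -p pics
python3 - <<'E'
from rig import *
import cv2
for n in("scene","top"):
    f=grab_frame(n); cv2.imwrite(f"pics/{n}0.png",f); m=camera_model(n); print(n,m)
print(sense())
E
```

```text
scene {'fx': 542.8147346736705, 'fy': 542.8147346736705, 'cx': 313.51905025702035, 'cy': 229.22789336175575, 'R': array([[-0.17760099,  0.98407983, -0.00669129],
       [ 0.59705283,  0.10234258, -0.79564685],
       [-0.78229521, -0.14530272, -0.6057238 ]]), 't': array([  92.32044137, -182.19894973, 1355.10123349])}
top {'fx': 622.0593113642552, 'fy': 622.0593113642552, 'cx': 317.8685844747338, 'cy': 241.9383192774749, 'R': array([[ 0.01292748, -0.99987099, -0.0095335 ],
       [-0.99513623, -0.01193393, -0.09778279],
       [ 0.0976564 ,  0.01075122, -0.99516212]]), 't': array([ -11.97619205,  423.68191958, 1345.5137318 ])}
{'clock': 0.1, 'qpos': array([ 1.31960703e+00,  3.53608661e-01,  1.63408928e+00, -3.54597842e-06,
        1.15522621e+00, -2.37850550e-03]), 'qvel': array([-0.00032557,  0.00052217, -0.00180143, -0.00082193,  0.00014677,
        0.00129334]), 'joint_efforts': array([ 5.05524040e-04, -6.06352544e+01, -3.42819822e+01, -6.07244345e-06,
        3.91805646e-03,  4.40013559e-05]), 'eef_pos': array([153.83878928, 605.53891749, 404.0053907 ]), 'tcp_rot': array([-3.14026115e+00,  7.52768756e-08,  2.89278330e+00]), 'contact_force': array([-0.04669119, -0.11931812, -0.00191183]), 'wrist_torque': array([-0.00775659, -0.03694593,  0.00379903]), 'opening': 0.9960606393948409}
```

View pics/scene0.png

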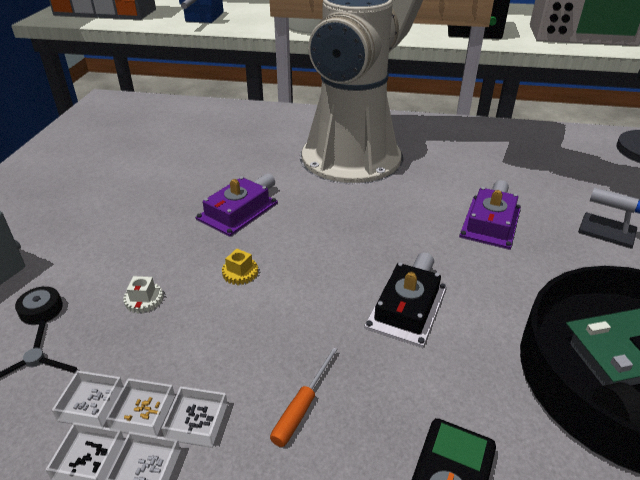

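View pics/top0.png

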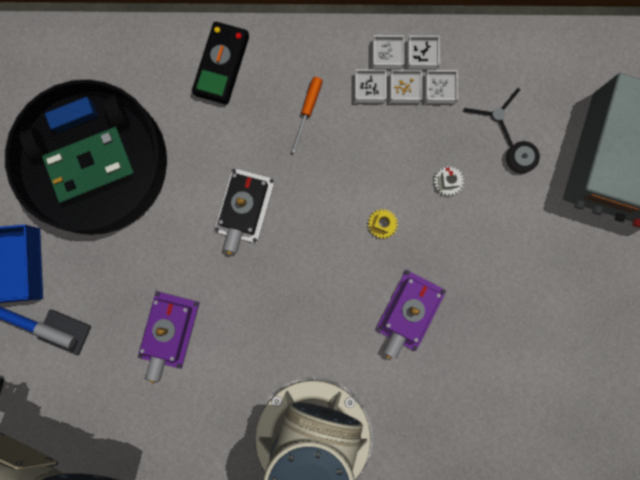

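The scene view shows the white gear with a red mark at (142,292), the yellow gear at (239,265), the black gearbox at (408,295), and purple look-alikes at (237,203) and (493,213). In the top view these are at white (448,181), yellow (382,224), black (243,205), purple (165,330) and (412,310). The white gear with red mark and the black gearbox fit the description. I'll confirm with an enlarged crop and take measurements.

```bash
cat > h.py <<'E'
import numpy as np,cv2
from rig import *
M={n:camera_model(n) for n in("scene","top")}
def ray(n,p):
    m=M[n];R=np.array(m["R"]);o=-R.T@m["t"]
    d=R.T@np.array([(p[0]-m["cx"])/m["fx"],(p[1]-m["cy"])/m["fy"],1]);return o,d/np.linalg.norm(d)
def plane(n,p,z):
    o,d=ray(n,p);return o+d*(z-o[2])/d[2]
def tri(ps,pt):
    o,d=ray("scene",ps);q,e=ray("top",pt)
    s=np.linalg.lstsq(np.c_[d,-e],q-o,rcond=None)[0];a=o+s[0]*d;b=q+s[1]*e
    return (a+b)/2,np.linalg.norm(a-b)
def blobs(f,kind,roi,amin=4):
    x,y,w,h=roi;c=f[y:y+h,x:x+w];H=cv2.cvtColor(c,cv2.COLOR_BGR2HSV);h_,s,v=[a.astype(int) for a in cv2.split(H)]
    m={"red":((h_<8)|(h_>172))&(s>140)&(v>80),"brass":(h_>12)&(h_<28)&(s>100)&(v>60),"white":(s<40)&(v>175),
       "grey":(s<40)&(v>75)&(v<190),"yellow":(h_>18)&(h_<32)&(s>120)}[kind]
    n,l,st,ce=cv2.connectedComponentsWithStats(m.astype(np.uint8))
    return [(int(st[i,4]),(ce[i]+[x,y]).round(2).tolist(),(st[i,:4]+[x,y,0,0]).tolist()) for i in range(1,n) if st[i,4]>=amin]
E
python3 - <<'E'
from h import *
F={n:cv2.imread(f"pics/{n}0.png") for n in M}
roi={("scene","g"):(117,268,50,50),("top","g"):(423,156,50,50),("scene","b"):(359,248,94,94),("top","b"):(198,158,94,94)}
for (n,k),r in roi.items():
    for c in (["red","white"] if k=="g" else ["red","brass","grey"]): print(n,k,c,[b for b in blobs(F[n],c,r,6)])
cr=[cv2.resize(F[n][r[1]:r[1]+r[3],r[0]:r[0]+r[2]],(300,300),interpolation=cv2.INTER_NEAREST) for (n,k),r in roi.items()]
cv2.imwrite("pics/crop1.png",np.vstack([np.hstack(cr[:2]),np.hstack(cr[2:])]))
E
```

```text
scene g red [(21, [136.9, 287.43], [134, 286, 7, 4]), (27, [137.85, 304.22], [135, 302, 7, 6])]
scene g white [(163, [139.05, 282.4], [127, 276, 25, 15]), (13, [156.54, 285.92], [155, 284, 5, 4]), (7, [159.86, 292.29], [159, 291, 3, 3]), (73, [128.74, 300.85], [123, 293, 13, 15]), (61, [149.28, 302.18], [141, 295, 20, 14])]
top g red [(6, [450.5, 173.0], [450, 172, 2, 3])]
top g white [(28, [443.86, 172.5], [438, 169, 10, 8]), (81, [457.38, 176.62], [450, 168, 13, 18]), (16, [446.5, 183.38], [445, 180, 5, 6]), (40, [451.68, 190.75], [444, 188, 16, 6])]
scene b red [(60, [400.73, 306.27], [397, 301, 9, 11])]
scene b brass [(195, [410.12, 280.82], [404, 272, 13, 19])]
scene b grey [(5157, [404.72, 289.1], [359, 248, 94, 94]), (293, [408.33, 289.6], [395, 279, 29, 19]), (20, [419.5, 315.0], [417, 313, 6, 5])]
top b red [(48, [247.54, 182.35], [245, 178, 7, 10])]
top b brass [(49, [240.82, 201.31], [237, 198, 9, 7])]
top b grey [(6691, [244.72, 204.75], [198, 158, 94, 94]), (291, [242.15, 202.01], [231, 192, 22, 22]), (14, [249.5, 229.29], [248, 228, 4, 4])]
```

View pics/crop1.png

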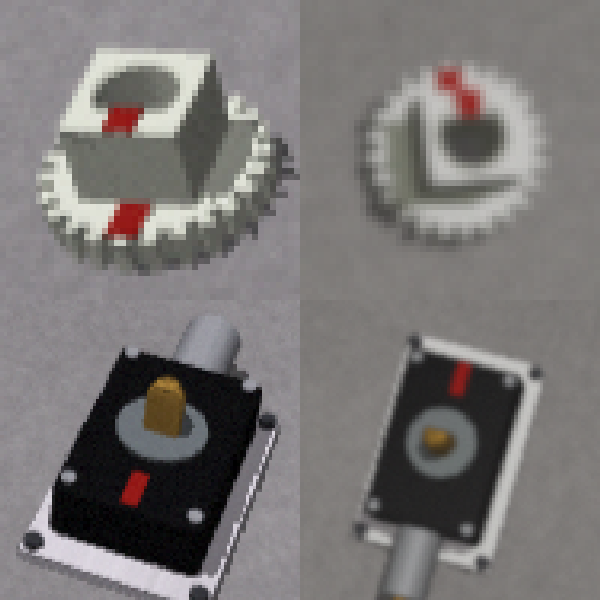

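The crops confirm the white gear (D hole, red marks, hub up) and the black gearbox. The gear's hub corners in the scene are about (133,276), (152,276.7), (147.3,290.5), (127,290). In the top view the hub centre is about (451,178).

Run:
```python
from h import *
np.set_printoptions(precision=1,suppress=True)
C=np.array([(133,276),(152,276.7),(147.4,290.5),(127,290)])
def cross(c):
    l=np.cross([*c[0],1],[*c[2],1]);k=np.cross([*c[1],1],[*c[3],1]);p=np.cross(l,k);return p[:2]/p[2]
pc=cross(C);print("hub scene px",pc)
Tc=np.array([(425,88),(506,88),(512,178),(430,182)]);tc=cross((Tc-[300,0])/6+[423,156]);print("top px",tc)
print("hub tri",tri(pc,tc),"scene z40",plane("scene",pc,40),"top z40",plane("top",tc,40))
P=np.array([plane("scene",c,40)[:2] for c in C]);print(P,[np.linalg.norm(P[i]-P[i-1]) for i in range(4)])
e=[np.degrees(np.arctan2(*(P[i]-P[i-1])[::-1])) for i in range(4)];print("edge angles",np.array(e))
print("mark tri hub",tri((136.9,287.4),(450.5,173))," scene", plane("scene",(136.9,287.4),40),"disc",plane("scene",(137.85,304.2),12))
print("top marks",plane("top",((470-300)/6+423,101/6+156),40),plane("top",((448-300)/6+423,78/6+156),12))
s=tri((409.3,288.3),(241.8,202.8));r=tri((400.73,306.27),(247.54,182.35))
print("shoulder",s,plane("scene",(409.3,288.3),48),plane("top",(241.8,202.8),48),"red",r)
d=(r[0]-s[0]);print(np.degrees(np.arctan2(d[1],d[0])),np.linalg.norm(d[:2]))
for p in [(414,342),(537,373),(482,565),(360,530)]: print(plane("top",((p[0]-300)/300*94+198,(p[1]-300)/300*94+158),8))
y=blobs(cv2.imread("pics/top0.png"),"yellow",(360,200,45,45),30);print(y,plane("top",y[0][1],12))
```

```text
hub scene px [140.  283.1]
top px [451.2 178.3]
hub tri (array([ 564.6, -295.2,   40.6]), np.float64(1.655123054594754)) scene z40 [ 563.9 -294.7   40. ] top z40 [ 565.  -296.1   40. ]
[[ 549.1 -314.5]
 [ 545.1 -281. ]
 [ 579.  -274.5]
 [ 583.8 -309.1]] [np.float64(35.15866907866232), np.float64(33.74016155197532), np.float64(34.555857038723), np.float64(34.97150632044276)]
edge angles [-171.2   96.7   10.9  -82.2]
mark tri hub (array([ 576.4, -294.3,   41.5]), np.float64(0.046225680888939795))  scene [ 574.9 -295.3   40. ] disc [ 587.  -294.1   12. ]
top marks [ 577.1 -296.5   40. ] [ 591.7 -294.1   12. ]
shoulder (array([504.7, 160. ,  45.9]), np.float64(1.2729205832274237)) [506.8 160.5  48. ] [504.4 159.   48. ] red (array([549.8, 148.2,  46.5]), np.float64(0.7692126930220975))
-14.574494153702728 46.5745806373202
[582.4 184.4   8. ]
[561.3  97.4   8. ]
[425.4 132.9   8. ]
[448.9 218.6   8. ]
[(591, [382.22, 223.76], [368, 210, 30, 29])] [ 466.8 -148.6   12. ]
```

Both heights check out: hub top 40.6 (expected 40), shoulder 46 (48), red mark 46.5 (45).
- **Gear:** (564.5, -295.3), yaw about 8°.
- **Shaft:** (505, 160), yaw -14.5°.
- **Grasp:** jaws along the gear's x, tool yaw 98°.

First move is the turn and traverse.

Emit:
step_arm([
  [[0, 0, 0], 0.169, 1],
  [[0, 0, 0], 0.169, 1],
  [[0, 0, 0], 0.169, 1],
  [[0, 0, 0], 0.169, 1],
  [[0, 0, 0], 0.169, 1],
  [[0, 0, 0], 0.169, 1],
  [[0, 0, 0], 0.169, 1],
], force=40)

```text
clock: 0.98
eef_pos: [153.6, 604.5, 400.8]
tcp_rot: [-3.139, 0.007, 1.672]
contact_force: [0.1, -0.1, -0.1]
opening: 1.0
```

Emit:
step_arm([
  [[-56, 16.5, 0], 0, 1],
  [[-56, 16.5, 0], 0, 1],
  [[-56, 16.5, 0], 0, 1],
  [[-56, 16.5, 0], 0, 1],
  [[-56, 16.5, 0], 0, 1],
  [[-56, 16.5, 0], 0, 1],
  [[-56, 16.5, 0], 0, 1],
  [[-56, 16.5, 0], 0, 1],
  [[-56, 16.5, 0], 0, 1],
  [[-56, 16.5, 0], 0, 1],
  [[-56, 16.5, 0], 0, 1],
  [[-56, 16.5, 0], 0, 1],
  [[-56, 16.5, 0], 0, 1],
  [[-56, 16.5, 0], 0, 1],
  [[-56, 16.5, 0], 0, 1],
  [[-56, 16.5, 0], 0, 1],
  [[-56, 16.5, 0], 0, 1],
])

```text
clock: 3.1
eef_pos: [534.8, -342.0, 405.0]
tcp_rot: [3.141, 0.006, 1.674]
contact_force: [0.9, 0.2, 0.7]
opening: 0.998
```

Emit:
step_arm([
  [[22, 17, 20], -0.03, 1],
  [[21, 17, 40], 0, 1],
  [[0, 0, 40], 0, 1],
  [[0, 0, 0], 0, 1],
])

```text
clock: 3.6
eef_pos: [565.3, -300.1, 300.8]
tcp_rot: [3.141, 0.007, 1.699]
contact_force: [0.0, 0.1, 0.4]
opening: 1.0
```

Emit:
step_arm([
  [[4.7, 0, 30], 0, 1],
  [[0, 0, 30], 0, 1],
  [[0, 0, 0], 0, 1],
])

```text
clock: 3.98
eef_pos: [566.3, -297.0, 244.3]
tcp_rot: [3.137, 0.01, 1.699]
contact_force: [-0.6, -0.8, 0.1]
opening: 0.999
```

Run:
```python
from h import *
s=sense();print(s["eef_pos"],s["tcp_rot"])
a=grab_frame("scene")[220:340,60:220];b=grab_frame("top")[110:230,370:530]
cv2.imwrite("pics/pre.png",np.hstack([cv2.resize(c,None,fx=2.5,fy=2.5,interpolation=2) for c in(a,b)]))
```

```text
[ 566.32324379 -297.03848349  244.33639388] [3.13714829 0.00951221 1.69852622]
```

View pics/pre.png

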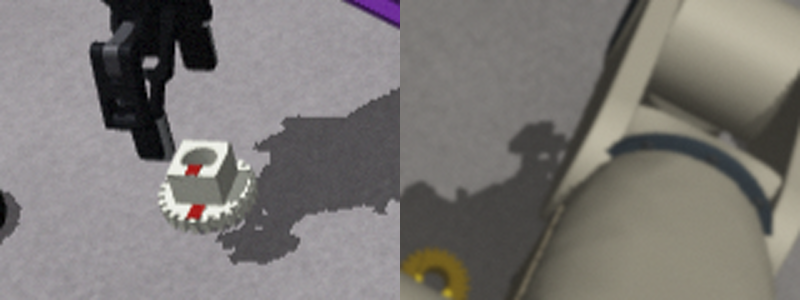

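The scene view shows the open jaws straddling the hub along its x. The near fingertip is at crop (152,157) and the far one at (200,68). I'll check these against the projected positions.

Run:
```python
from h import *
from scipy.spatial.transform import Rotation as R
s=sense();T=R.from_euler("xyz",s["tcp_rot"]).as_matrix();m=M["scene"]
def pr(X): c=np.array(m["R"])@X+m["t"];return ((np.array([m["fx"]*c[0]/c[2]+m["cx"],m["fy"]*c[1]/c[2]+m["cy"]])-[60,220])*2.5).round(0)
for d in(160,173):
  for y in(-50,50):
    for x in(-11,11): print(d,y,x,pr(s["eef_pos"]+T@[x,y,d]))
print(pr(s["eef_pos"]+T@[0,0,204]), T.round(3).tolist())
```

```text
160 -50 -11 [184.  63.]
160 -50 11 [215.  64.]
160 50 -11 [134. 161.]
160 50 11 [168. 162.]
173 -50 -11 [187.  77.]
173 -50 11 [218.  79.]
173 50 -11 [138. 176.]
173 50 11 [172. 177.]
[189. 159.] [[-0.127, 0.992, 0.009], [0.992, 0.127, -0.011], [-0.012, 0.008, -1.0]]
```

Emit:
step_arm([
  [[4, -3, 20], -0.02, 1],
  [[0, 0, 20], 0, 1],
  [[0, 0, 15], 0, 1],
  [[0, 0, 0], 0, 1],
])

```text
clock: 4.58
eef_pos: [567.0, -296.3, 195.7]
tcp_rot: [3.127, 0.017, 1.718]
contact_force: [-0.7, -0.3, -0.1]
opening: 1.003
```

Emit:
step_arm([
  [[4, -4, 4], 0, 1],
  [[0, -1, 5], 0, 1],
  [[0, 0, 0], 0, 1],
])

```text
clock: 4.95
eef_pos: [561.7, -293.3, 186.9]
tcp_rot: [3.126, 0.018, 1.717]
contact_force: [-0.4, 0.4, 0.3]
opening: 1.0
```

Tips now sit at about (564.5, -295.7). Closing the gripper.

Emit:
step_arm([
  [[0, 0, 0], 0, 0],
  [[0, 0, 0], 0, 0],
  [[0, 0, 0], 0, 0],
  [[0, 0, 0], 0, 0],
  [[0, 0, 0], 0, 0],
  [[0, 0, 0], 0, 0],
  [[0, 0, 0], 0, 0],
  [[0, 0, 0], 0, 0],
], force=40)

```text
clock: 5.95
eef_pos: [562.1, -293.6, 187.8]
tcp_rot: [3.125, 0.019, 1.717]
contact_force: [0.1, -0.2, 0.6]
opening: 0.396
```

Emit:
step_arm([
  [[0, 0, -30], 0, 0],
  [[0, 0, -40], 0, 0],
  [[0, 0, -40], 0, 0],
  [[0, 0, 0], 0, 0],
])

```text
clock: 6.45
eef_pos: [559.6, -291.6, 299.6]
tcp_rot: [3.127, 0.017, 1.717]
contact_force: [-0.2, 0.6, -0.6]
opening: 0.39
```

Emit:
step_arm([
  [[0, 0, 0], 0.133, 0],
  [[0, 0, 0], 0.133, 0],
  [[0, 0, 0], 0.133, 0],
  [[30, -12, 0], 0, 0],
  [[50, -20, 0], 0, 0],
  [[50, -20, 0], 0, 0],
  [[50, -20, 0], 0, 0],
  [[50, -20, 0], 0, 0],
  [[50, -20, 0], 0, 0],
  [[50, -20, 0], 0, 0],
  [[50, -20, 0], 0, 0],
  [[30, -12, 0], 0, 0],
  [[0, 0, 0], 0, 0],
  [[0, 0, 0], 0, 0],
])

```text
clock: 8.2
eef_pos: [502.9, 160.0, 279.2]
tcp_rot: [3.136, 0.013, 1.303]
contact_force: [0.0, -0.2, -0.7]
opening: 0.392
```

Run:
```python
from h import *
s=sense();print(s["eef_pos"],s["tcp_rot"])
f=grab_frame("scene");cv2.imwrite("pics/ins.png",f)
print(blobs(f,"red",(340,190,140,150),6),blobs(f,"brass",(340,190,140,150),6))
cv2.imwrite("pics/insc.png",cv2.resize(f[200:350,340:490],(600,600),interpolation=2))
```

```text
[502.92085731 159.97164894 279.16593741] [3.13579618 0.01288432 1.30319385]
[(18, [405.94, 270.11], [403, 268, 7, 5]), (60, [400.73, 306.27], [397, 301, 9, 11])] [(117, [409.74, 284.31], [404, 278, 13, 13])]
```

View pics/insc.png

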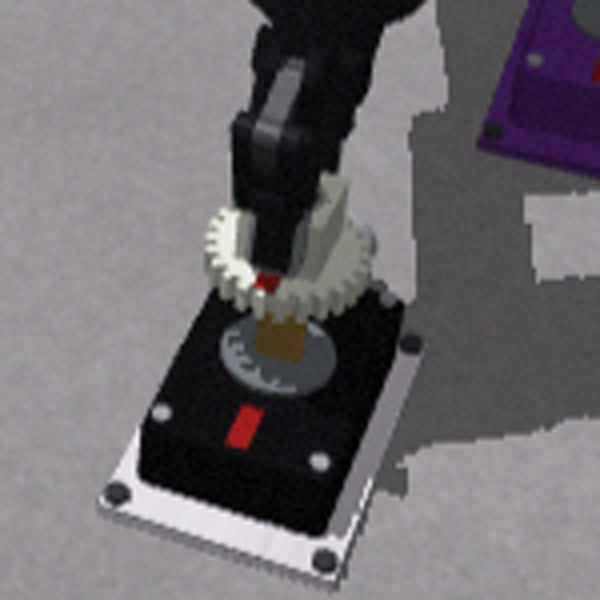

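The gear hangs over the shaft with its red mark at (405.9,270) and the housing mark at (400.7,306). I'll measure the disc's left, right and near edges and cast rays to get its centre.

Run:
```python
from h import *
from scipy.spatial.transform import Rotation as R
np.set_printoptions(precision=1,suppress=True)
s=sense();T=R.from_euler("xyz",s["tcp_rot"]).as_matrix();tip=s["eef_pos"]+T@[0,0,155];print("grasp pt",tip)
f=cv2.imread("pics/ins.png");a=f[245:300,385:440].astype(int)
# gear plastic is warm-white: against grey, g-b and brightness
H=cv2.cvtColor(f[245:300,385:440],cv2.COLOR_BGR2HSV);m=((a[...,1]-a[...,0]>6)&(a[...,2]-a[...,1]<25)&(a[...,1]>55)).astype(np.uint8)
n,l,st,c=cv2.connectedComponentsWithStats(m);i=1+st[1:,4].argmax();m=l==i
for y in range(m.shape[0]):
    k=np.flatnonzero(m[y]); 
    if len(k) and y%2==0: print(y+245,k[0]+385,k[-1]+385,len(k),end=" | ")
ys,xs=np.nonzero(m);L,Rr,B=xs.min()+385,xs.max()+386,ys.max()+246
cm=(L+Rr)/2;print("\nL,R,B",L,Rr,B)
zu=s["eef_pos"][2]-187.5
o=ray("scene",(0,0))[0]
p=plane("scene",(cm,B),zu);u=(o-p)[:2];u/=np.linalg.norm(u);print("near rim",p,"centre by near rim",p[:2]-33*u)
for zz in(zu,zu+6,zu+12):
  A=plane("scene",(L,265),zz);Bq=plane("scene",(Rr,265),zz);print("width",np.linalg.norm(A-Bq),(A+Bq)/2)
d=plane("scene",(405.94,270.11),zu+12);print("mark pos",d)
```

```text
grasp pt [503.3 157.6 124.2]
245 420 426 6 | 247 420 425 6 | 249 421 425 5 | 251 420 423 4 | 253 395 424 11 | 255 393 427 16 | 257 392 429 18 | 259 391 429 21 | 261 392 431 19 | 263 392 431 19 | 265 391 429 21 | 267 391 430 19 | 269 394 430 23 | 271 393 430 25 | 273 396 429 27 | 275 399 425 19 | 277 404 424 8 | 279 404 420 9 | 281 407 416 7 | 283 404 416 10 | 285 404 415 9 | 287 406 413 6 | 289 407 415 7 | 
L,R,B 391 432 291
near rim [559.5 161.6  91.7] centre by near rim [526.5 163.5]
width 66.86679825056032 [498.  159.3  91.7]
width 66.1807044248414 [505.  159.   97.7]
width 65.49461059912242 [512.1 158.6 103.7]
mark pos [525.9 150.4 103.7]
```

Gear centre is about (503.5,158) and the shaft about (505.5,160). I'll shift 2 mm and lower to the shaft's tip.

Emit:
step_arm([
  [[2, 1.5, 4], 0, 0],
  [[0, 0, 6], 0, 0],
  [[0, 0, 0], 0, 0],
])

```text
clock: 8.62
eef_pos: [505.4, 159.0, 268.1]
tcp_rot: [3.136, 0.013, 1.299]
contact_force: [-0.2, 0.2, -0.9]
opening: 0.394
```

Emit:
step_arm([
  [[3, -0.5, 3], 0, 0],
  [[0, 0, 4], 0, 0],
  [[0, 0, 3], 0, 0],
  [[0, 0, 0], 0, 0],
])

```text
clock: 9.12
eef_pos: [505.9, 161.8, 257.3]
tcp_rot: [3.136, 0.013, 1.299]
contact_force: [-0.0, -0.4, -1.1]
opening: 0.391
```

Underside is about 8 mm below the shaft tip with no contact, so it is threaded. Going on down.

Emit:
step_arm([
  [[0, 0, 4], 0, 0],
  [[0, 0, 4], 0, 0],
  [[0, 0, 4], 0, 0],
  [[0, 0, 4], 0, 0],
  [[0, 0, 0], 0, 0],
])

```text
clock: 9.75
eef_pos: [505.9, 161.5, 240.1]
tcp_rot: [3.136, 0.013, 1.299]
contact_force: [-0.0, -0.7, -0.2]
opening: 0.394
```

Emit:
step_arm([
  [[0, 0, 3], 0, 0],
  [[0, 0, 2], 0, 0],
  [[0, 0, 2], 0, 0],
  [[0, 0, 0], 0, 0],
])

```text
clock: 10.25
eef_pos: [506.1, 161.6, 236.0]
tcp_rot: [3.136, 0.013, 1.298]
contact_force: [0.6, 1.0, -0.5]
opening: 0.393
```

Emit:
step_arm([
  [[0, 0, 4], 0, 0],
  [[0, 0, 4], 0, 0],
])

```text
clock: 10.5
eef_pos: [506.7, 162.1, 233.5]
tcp_rot: [3.135, 0.011, 1.297]
contact_force: [-20.3, -4.9, 70.4]
opening: 0.388
```

Run:
```python
from h import *
print(sense()["contact_force"],sense()["eef_pos"])
f=grab_frame("scene");cv2.imwrite("pics/homec.png",cv2.resize(f[200:350,340:490],(600,600),interpolation=2))
```

```text
[-20.27482187  -4.87968505  70.39520397] [506.74703632 162.05600144 233.48982101]
```

View pics/homec.png

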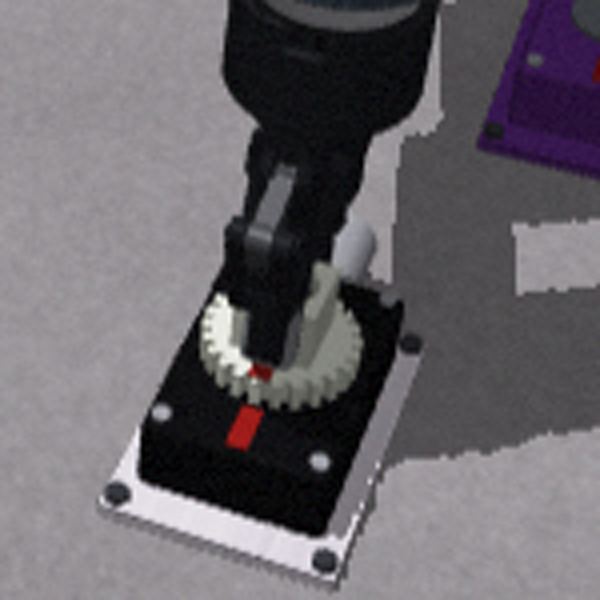

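The gear sits on the shoulder with the marks in line, and it pushed back with 70 N at the seat height. I'll relax, let go and rise.

Emit:
step_arm([
  [[0, 0, -1.5], 0, 0],
  [[0, 0, 0], 0, 1],
  [[0, 0, 0], 0, 1],
  [[0, 0, 0], 0, 1],
  [[0, 0, 0], 0, 1],
  [[0, 0, 0], 0, 1],
])

```text
clock: 11.3
eef_pos: [506.7, 162.1, 234.7]
tcp_rot: [3.135, 0.011, 1.297]
contact_force: [-0.0, -0.2, -0.4]
opening: 1.003
```

Emit:
step_arm([
  [[0, 0, -10], 0, 1],
  [[0, 0, -25], 0, 1],
  [[0, 0, -40], 0, 1],
  [[0, 0, -40], 0, 1],
  [[-50, 0, -20], 0, 1],
  [[-60, 0, 0], 0, 1],
  [[-60, 0, 0], 0, 1],
  [[-60, 0, 0], 0, 1],
  [[-60, 0, 0], 0, 1],
  [[0, 0, 0], 0, 1],
])

```text
clock: 12.55
eef_pos: [426.3, -122.8, 384.7]
tcp_rot: [3.125, 0.01, 1.3]
contact_force: [0.8, 1.3, -0.1]
opening: 1.0
```

Run:
```python
from h import *
print(sense()["contact_force"],sense()["clock"])
f=grab_frame("scene");t=grab_frame("top")
for n,g,r in(("scene",f,(359,248,94,94)),("top",t,(198,158,94,94))): print(n,[(c,blobs(g,c,r,5)) for c in("red","brass")])
y=blobs(t,"yellow",(360,200,45,45),30);print("yellow",y,[plane("top",b[1],12) for b in y])
cv2.imwrite("pics/fin.png",np.hstack([cv2.resize(f[245:345,360:460],(400,400),interpolation=2),cv2.resize(t[155:255,195:295],(400,400),interpolation=2)]))
```

```text
[ 0.80360793  1.2500931  -0.10823068] 12.55
scene [('red', [(20, [409.55, 274.3], [407, 272, 6, 5]), (28, [405.36, 291.64], [402, 289, 7, 6]), (60, [400.73, 306.27], [397, 301, 9, 11])]), ('brass', [(5, [412.0, 272.4], [410, 272, 5, 2])])]
top [('red', [(41, [247.8, 181.66], [245, 178, 7, 9]), (18, [242.67, 190.83], [240, 188, 7, 7])]), ('brass', [(31, [239.45, 199.97], [236, 198, 8, 5])])]
yellow [] []
```

View pics/fin.png

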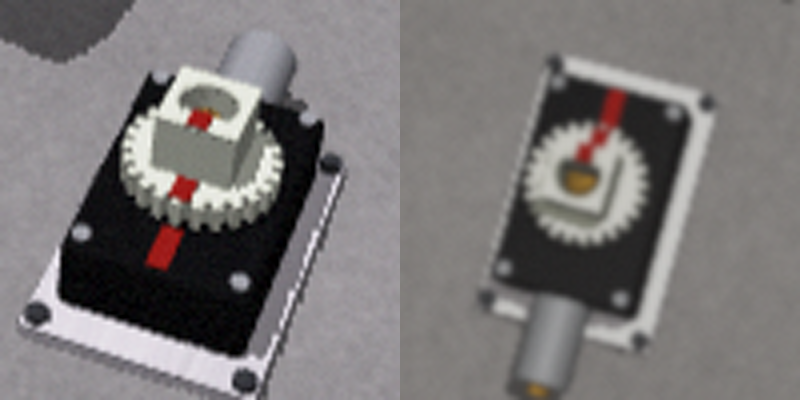

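The gear is down on the shaft, upright, with its red marks in line. The arm now hides the yellow gear in the top view, so I'll check it in the scene view along with the gear's height and yaw, then hand in.

Run:
```python
from h import *
np.set_printoptions(precision=1,suppress=True)
f=grab_frame("scene")
for g in(cv2.imread("pics/scene0.png"),f): print("yellow",blobs(g,"yellow",(215,240,50,50),50))
h=plane("scene",(409.55,274.3),88);d=plane("scene",(405.36,291.64),60);r=plane("scene",(400.73,306.27),45)
print(h,d,r,"yaw hub-disc",np.degrees(np.arctan2(*(d-h)[1::-1])),"disc-housing",np.degrees(np.arctan2(*(r-d)[1::-1])))
C=[((x)/4+360,(y)/4+245) for x,y in((180,67),(263,87),(240,138),(154,120))]
c=np.mean(C,0);tc=((558+622+604+536)/4,(139+152+215+198)/4)
print("hub top tri",tri(c,((tc[0]-400)/4+195,tc[1]/4+155)),plane("scene",c,88))
sign_off()
```

```text
yellow [(946, [239.3, 267.54], [222, 249, 36, 36])]
yellow [(945, [239.33, 267.52], [222, 249, 36, 36])]
[517.1 157.3  88. ] [528.8 153.8  60. ] [548.2 148.7  45. ] yaw hub-disc -16.72303545006608 disc-housing -14.748817665780317
hub top tri (array([506.2, 159.7,  86.4]), np.float64(3.6371708978291535)) [507.7 161.4  88. ]
the job is handed in; nothing more can be done
```

The white drive gear is on the black gearbox's shaft, hub up with red mark over red mark, and pushed down to the seat. I let go, moved the arm clear and handed the job in at about 12.6 s of the 42 s allowed.

What the last checks showed:
- **Height:** the hub top measured 86.4 mm from two views, against 88 mm expected with the gear home. The push-down also met about 70 N at the seat height. The two camera rays missed each other by 3.6 mm, because I read the hub corners by eye, so treat that height as rough.
- **Position:** the hub centre measured (506, 160) mm, against about (505, 160) for the shaft, well inside the 10 mm limit.
- **Turn:** the gear's marks gave about -16.7° and the shaft about -14.6°, so roughly 2° apart against the 20° allowed.
- **Yellow gear:** unmoved, with its scene-view position unchanged to within 0.05 pixel. The arm hid it in the final top view, so this rests on one camera.

The push-down peak of 70 N at the wrist is under the 120 N limit. I did not measure the gear's tilt, but it looks upright in both final views.

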